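Open a tight jar in the wedge clamp and lay the breakfast tray

TASK

Lay the breakfast tray. The new jam jar is screwed too tight for one hand, so stand it upright in the wooden jar clamp, push the wedge under the raised edge of the clamp's rocking jaw until it jams and holds the jar by itself, then twist the lid off anticlockwise, regripping as often as needed, and lay it flat on the worktop. Draw the wedge out again and leave it lying on the worktop clear of the jaw, then put the open jar upright on the tray together with whichever of the salt shaker, spice jar, lemon and teaspoon are out (shaker and spice jar standing), without disturbing the other things.

Things in the scene. Friction and masses are not known exactly. Their poses are not given: they have to be found in the camera images.
- jar_clamp: Wooden jar clamp fixed to the worktop. Origin on the worktop under the jar's place; z up; +x = the way the wedge is driven (about the robot's right). Board 8 mm thick. At +x a fixed shallow vee of two rubber-faced blocks, tops z 60 mm; the jar's +y and -y sides stay free. At -x the rocking jaw: upright with rubber pad to z 64 mm, pin along y at x -46, z 14 mm, and a flat tail.
- clamp_seat (a point): Top of the clamp's board at the middle of the jar's place, 8 mm over the worktop; axes as jar_clamp. Stand the jar here: with the jaw open its axis may be at x -3 to +4 mm, y within 4 mm; clamped, it is pressed into the vee at x +4 mm. Two cheeks 28 mm high flank the jaw's pin at y 31 to 40 mm either side.
- clamp_edge (a point): Middle of the lower front edge of the jaw's tail, under which the wedge goes: at jar_clamp x -106 mm, 12 mm over the worktop with the jaw open, about 22 mm when a jar is clamped. The tail is 52 mm wide, 8 mm thick; the space under it is clear for 70 mm behind the edge. Lifting it presses the pad on the jar.
- clamp_jaw (a joint): Tilt of the rocking jaw in rad: 0 open (tail level; it falls back under its weight and a weak spring), 0.15 to 0.2 when it holds the jar, more if no jar is there.
- wedge: Loose wooden wedge, 106 x 36 mm, 90 g. Origin mid-underside; +x to the thin end. Thickness 6 mm at the tip (x +53 mm), rising evenly to 30 mm at x -27. Heel x -53 to -27 is a grip block 24 mm across y, 52 mm high, centre x -40 mm. Straight under the edge it lifts the tail from 20 mm in and jams 53 to 60 mm in; a push of 12 to 25 N makes it tight, and it stays by friction.
- jar: Loose jam jar: round glass body 62 mm across up to 86 mm, shoulder above, neck 47 mm across, mouth at 110 mm; 0.38 kg. Origin mid-underside, z up. It turns with the lid unless clamped. With the lid off take it round the body; with the lid on it can also be carried by the lid.
- jar_lid: Steel screw lid, 61 mm across, 16 mm high, ribbed edge. Origin mid-underside, z up. Screwed on, it is 102 mm above the jar's origin and its yaw equals the jar's. It comes free when turned anticlockwise (from above) 2.3 to 2.65 rad relative to the jar (stop there), against about 0.2 N m; a sealing disc then lifts it 3 mm and it lifts straight off.
- kitchen_tray: Low wooden tray, fixed, 238 x 424 mm, rim 30 to 34 mm high, floor 6 mm thick; inner floor 222 x 404 mm. Origin mid-underside; x across its short side, y along its long side.
- salt_shaker: Salt shaker, round, 44 mm across, 90 mm high, 34 mm across above 74 mm; origin mid-underside. May be absent.
- spice_jar: Spice jar, 42 mm across, 96 mm high, round cap from 76 mm up; origin mid-underside. May be absent.
- lemon: Lemon, 78 mm long (x), 55 mm thick; origin at its underside, 28 mm under its middle as first laid. May be absent.
- cut_teaspoon: Teaspoon lying flat, 135 mm long (x), bowl 29 mm wide, 10 mm high, handle narrower; origin under its middle. May be absent.
- kitchen_timer: Round kitchen timer, 63 mm across, 41 mm high; a bystander, leave alone.
- match_box: Match box 36 x 57 x 16 mm; a bystander, leave alone.
Mind the look-alikes: they are no part of the job. Several things have the shape of the jar_lid; the one meant has the colours described above.

How it is judged (in metres and radians):
On the way, in this order (a step that is already met when the one before it is completed fails the run):
1. the jar stands in the clamp, lid on, and the wedge is jammed under the jaw's edge, holding by itself with the robot's fingers off it (x of jar in the frame of clamp_seat between -0.012 and 0.012 m and z of jar in the frame of clamp_seat between -0.006 and 0.006 m and angle between jar's own z axis and vertical below 0.1 rad and contact force between wedge and jar_clamp above 3 N and z of jar_lid in the frame of jar below 0.108 m and contact force between the fingers and wedge below 0.2 N), for 0.4 s.
2. the lid has been lifted off the jar while the jar is held in the clamp by the jammed wedge (x of jar in the frame of clamp_seat between -0.012 and 0.012 m and z of jar in the frame of clamp_seat between -0.006 and 0.006 m and angle between jar's own z axis and vertical below 0.1 rad and contact force between wedge and jar_clamp above 3 N and z of jar_lid in the frame of jar above 0.118 m), for 0.1 s.
At the end, for the whole second after the job is handed in: Open jar and all salt shaker, spice jar, lemon, teaspoon present on the tray (within 105 x 195 mm of its middle), jar, shaker, spice jar upright to 0.15 rad; lid flat on the worktop 80 mm off the seat; wedge flat, touching no clamp, 50 mm off the edge; jaw under 0.03 rad (x of jar in the frame of kitchen_tray between -0.105 and 0.105 m and y of jar in the frame of kitchen_tray between -0.195 and 0.195 m and z of jar in the frame of kitchen_tray between -0.01 and 0.02 m and linear speed of each of jar, jar_lid, wedge, salt_shaker, spice_jar, lemon, cut_teaspoon below 0.03 m/s and angle between each of jar, salt_shaker, spice_jar's own z axis and vertical below 0.15 rad and height (world z) of jar_lid below 0.02 m and (angle between jar_lid's own z axis and vertical below 0.12 rad or angle between jar_lid's own z axis and vertical above 3.02 rad) and horizontal distance between jar_lid and clamp_seat above 0.08 m and not ((x of jar_lid in the frame of kitchen_tray between -0.105 and 0.105 m and y of jar_lid in the frame of kitchen_tray between -0.195 and 0.195 m and z of jar_lid in the frame of kitchen_tray between -0.01 and 0.05 m and linear speed of jar_lid below 0.03 m/s)) and value of joint clamp_jaw below 0.03 rad and contact force between wedge and jar_clamp below 0.1 N and height (world z) of wedge below 0.01 m and angle between wedge's own z axis and vertical below 0.1 rad and horizontal distance between wedge and clamp_edge above 0.05 m and x of salt_shaker in the frame of kitchen_tray between -0.105 and 0.105 m and y of salt_shaker in the frame of kitchen_tray between -0.195 and 0.195 m and z of salt_shaker in the frame of kitchen_tray between -0.01 and 0.02 m and x of spice_jar in the frame of kitchen_tray between -0.105 and 0.105 m and y of spice_jar in the frame of kitchen_tray between -0.195 and 0.195 m and z of spice_jar in the frame of kitchen_tray between -0.01 and 0.02 m and x of lemon in the frame of kitchen_tray between -0.105 and 0.105 m and y of lemon in the frame of kitchen_tray between -0.195 and 0.195 m and z of lemon in the frame of kitchen_tray between -0.01 and 0.07 m and x of cut_teaspoon in the frame of kitchen_tray between -0.105 and 0.105 m and y of cut_teaspoon in the frame of kitchen_tray between -0.195 and 0.195 m and z of cut_teaspoon in the frame of kitchen_tray between -0.01 and 0.03 m).
It fails at once if a bystander (timer, match box) is moved by more than 30 mm (distance of any of kitchen_timer, match_box from where it was at the start of the episode above 0.03 m).
It fails at once if the jar is tipped by more than 0.6 rad (angle between jar's own z axis and vertical above 0.6 rad).
Of salt_shaker, spice_jar, lemon, cut_teaspoon only 2 to 3 are there at a start; the rules pass over those that are not, and their reading is None.
At some moment in a run one of wedge, cut_teaspoon may be knocked a few centimetres aside while the robot is not near it.
It also fails if it takes over 210 s, if anything falls off the work surface, if the arm or the gripper's body presses on something with over 40 N, if the wrist force passes 120 N, or if a joint passes its speed limit or range.

ROBOT

A 6-joint arm with a two-finger parallel gripper is mounted at the origin on a cart in front of the work surface, level with it; the furniture and walls round the work are solid. World frame = base frame: x ahead of the robot, y to its left, z up, the work surface at z = 0. Lengths are in mm, angles in rad, forces in N, time in s.
With the tool pointing down it reaches from about 275 to 850 mm from the base axis. Payload 19 kg.
Tool frame: the origin (TCP) lies at the very end of the fingers, on their centre line; the grasp point (between the pads) lies 19 mm behind it; z points along the fingers, y is the line along which they close (so a half turn about z gives the same grasp; the last joint's range is limited). The gripper opens to 85 mm and grips with 20 to 120 N. Pads are 22 mm wide; open, the fingers measure 114 mm over their backs; the gripper's body (76 mm by 85 mm) begins 54 mm behind the grasp point. The pads swing forward as they close: fully open they stand 13 mm farther back than shut.
Start: joints at [-1.353, 0.15, 1.437, -0, 1.554, -0.134], TCP at [198.111, -539.761, 231.267] pointing down, gripper open.
Joint ranges: [-2.8, 2.8], [-0.68, 2.1], [0.12, 2.68], [-1.39, 4.53], [0.16, 2.79], [-2.81, 2.81]. Speed limits (rad/s): [1.89, 1.89, 2.22, 3.01, 3.01, 3.01].

INTERFACE

Orientations are given as a rotation vector (axis times angle).
In Python, from rig import ctrl gives the robot as it stands. The module is installed in compiled form; this text tells all that it offers. Calls block until the motion is done:
- ctrl.reach(position, orientation): joint-space move of the TCP to a pose.
- ctrl.move_l(position, speed=150, attitude=None): straight line of the TCP; attitude=None keeps the orientation; speed is the mean speed in mm/s.
- ctrl.goto_joints(angles): joint-space move.
- ctrl.gripper_open() and ctrl.clamp(newtons=None): open the fingers fully, or close them until they stop; newtons is the grip in N (None keeps the last).
- ctrl.dwell(seconds).
- ctrl.solve_ik(position, orientation): joint angles nearest the present ones, or None.
- ctrl.snapshot(name): name is "scene" or "top" or "wrist"; returns the picture (384x512x3 uint8, red, green, blue); there is no depth.
- ctrl.get_calibration(name): a dict with "camera_matrix" (3x3 intrinsics, pixels), "rvec" (rotation vector, rad) and "tvec" (3), from world to camera coordinates, as OpenCV has them. Camera axes: x right, y down, z forward; pixel columns grow to the right and rows downward; lengths in mm; the calibration is good to about 2 mm. A picture is of the moment at which its call begins: read the wrist's pose just before it. get_calibration takes no time and is no camera call; for the wrist camera it gives the pose at the moment of the call.
A pose or a line that the arm cannot do raises ctrl.MotionError and nothing moves.
- ctrl.job_done(): hands the job in; it is judged then, once.
Trained networks look in the newest picture that a camera, given by its name, has taken for a name from the list of things; names that differ only in an ending like _2 or _b are one class to them, and where a whole thing is asked for, a point or a joint stands for the part that bears it (a point fixed in the world has none). Each returns a list of dicts, best first, with "score" (0 to 1); they miss things now and then, are a little off and sometimes report something else, mostly with a low value. They report only what shows in the picture. A call takes as long as a camera call. They do not tell look-alikes from the thing itself.
- ctrl.outline_of(camera, query): "pixels" (384x512 bool, what is visible of it) and "at" ([row, column] in pixels, amid what is visible of it).
Readings, each from a call of its own:
- ctrl.get_clock(): time.
- ctrl.get_qpos(): joint angles.
- ctrl.get_qvel(): joint speeds.
- ctrl.get_tau(): joint torques, N m.
- ctrl.get_eef_pos(): TCP position.
- ctrl.get_orientation(): TCP orientation.
- ctrl.get_wrist_force(): force on the tool from outside, world axes, zero at the start.
- ctrl.get_torque(): the same for the moment, N m.
- ctrl.get_width(): finger opening in mm.
- ctrl.get_grasp_force(): force on a finger pad.
Only numpy, scipy, OpenCV 4.12 (cv2) and the standard library are available. Lean on these libraries where they do the work, as an engineer would, in place of code of your own. Each camera call takes 0.05 s, during which the arm holds its last target. There are 200 camera calls.

## Working session

There is one attempt and no reset: what is moved stays moved. The work goes in short steps, each a Python script; the robot and the scene stay as the last script left them, time stands still between calls to the robot, and variables do not carry over. Pictures are saved under pics/ and viewed, at most 19 in all, crops included, and the job is handed in when it is done.

```bash
mkdir -p pics; ls; cat > h.py <<'E'
import numpy as np, cv2
from rig import ctrl
from scipy.spatial.transform import Rotation as R
def cal(n):
    c=ctrl.get_calibration(n); return np.array(c["camera_matrix"],float),np.array(c["rvec"],float).ravel(),np.array(c["tvec"],float).ravel()
def pix2w(n,row,col,z,c=None):
    K,r,t=c or cal(n); M=R.from_rotvec(r).as_matrix()
    d=M.T@np.linalg.inv(K)@np.array([col,row,1.]); o=-M.T@t
    return o+d*(z-o[2])/d[2]
def w2pix(n,p,c=None):
    K,r,t=c or cal(n); q=cv2.projectPoints(np.array(p,float).reshape(-1,1,3),r,t,K,None)[0].reshape(-1,2); return q[:,::-1]
def save(n,f):
    im=ctrl.snapshot(n); cv2.imwrite(f"pics/{f}.png",np.ascontiguousarray(im[:,:,::-1])); return im
def ori(yaw):  # tool down, tool y (closing) along direction yaw(+90deg): tool x at angle yaw
    c,s=np.cos(yaw),np.sin(yaw)
    return R.from_matrix(np.array([[c,s,0],[s,-c,0],[0,0,-1.]])).as_rotvec()
E
python3 - <<'E'
from h import *
for n in("scene","top"):
    im=save(n,n+"0"); c=cal(n); M=R.from_rotvec(c[1]).as_matrix(); print(n,-M.T@c[2],c[0][0,0])
    for q in("jar_clamp","clamp_edge","wedge","jar","jar_lid","kitchen_tray","salt_shaker","spice_jar","lemon","cut_teaspoon","kitchen_timer","match_box"):
        for o in ctrl.outline_of(n,q)[:5]:
            print(n,q,round(o["score"],2),np.round(o["at"]),o["pixels"].sum(),np.round(pix2w(n,*o["at"],0,c)[:2]))
a=np.hstack([cv2.imread("pics/top0.png")]);cv2.imwrite("pics/t.png",cv2.resize(a,(800,600)))
a=cv2.imread("pics/scene0.png");cv2.imwrite("pics/s.png",cv2.resize(a,(800,600)))
print(ctrl.get_orientation(), R.from_rotvec(ctrl.get_orientation()).as_matrix(), ctrl.get_clock())
E
```

```text
pics
scene [ 131.39641093 -900.78704684  561.00447618] 393.7735886590863
scene jar_clamp 0.68 [212. 261.] 1099 [615.  62.]
scene clamp_edge 0.76 [198. 254.] 257 [641. 165.]
scene clamp_edge 0.23 [228. 207.] 309 [434.  47.]
scene wedge 0.74 [194. 276.] 158 [719. 158.]
scene wedge 0.57 [182. 212.] 229 [561. 354.]
scene jar 0.59 [255. 238.] 967 [ 456. -122.]
scene jar_lid 0.58 [229. 239.] 406 [512.  -1.]
scene jar_lid 0.49 [225. 319.] 241 [729. -83.]
scene kitchen_tray 0.74 [296. 372.] 15935 [ 653. -397.]
scene spice_jar 0.51 [200. 199.] 211 [472. 235.]
scene lemon 0.72 [226. 206.] 314 [435.  57.]
scene cut_teaspoon 0.45 [257. 201.] 1 [370. -85.]
scene kitchen_timer 0.69 [193. 276.] 160 [724. 168.]
scene match_box 0.57 [192. 278.] 142 [734. 175.]
scene match_box 0.22 [255. 239.] 986 [ 458. -121.]
top [ 441.843903    -17.08392092 1462.73983676] 494.90568264280296
top jar_clamp 0.79 [171. 233.] 1874 [606.  37.]
top jar_clamp 0.34 [133. 193.] 231 [717. 158.]
top jar_clamp 0.33 [184. 128.] 487 [562. 346.]
top clamp_edge 0.79 [169. 206.] 430 [610. 116.]
top wedge 0.96 [184. 127.] 483 [560. 3
[... 168 characters left out ...]
67 [ 401. -407.]
top jar_lid 0.87 [129. 273.] 338 [732. -81.]
top jar_lid 0.64 [252. 174.] 356 [364. 203.]
top kitchen_tray 0.92 [161. 367.] 11871 [ 641. -363.]
top spice_jar 0.63 [228. 201.] 216 [435. 126.]
top lemon 0.56 [231. 236.] 402 [427.  24.]
top lemon 0.5 [172. 235.] 1750 [602.  29.]
top cut_teaspoon 0.72 [220. 271.] 222 [461. -79.]
top kitchen_timer 0.91 [249. 140.] 416 [370. 304.]
top kitchen_timer 0.49 [228. 201.] 228 [435. 125.]
top match_box 0.54 [133. 190.] 220 [716. 165.]
[-3.09301304e+00 -5.49775428e-01  2.58809122e-05] [[ 9.38746874e-01  3.44607467e-01 -3.35397061e-05]
 [ 3.44607469e-01 -9.38746869e-01  9.45421009e-05]
 [ 1.09461983e-06 -1.00309135e-04 -9.99999995e-01]] 1.3
```

View pics/t.png

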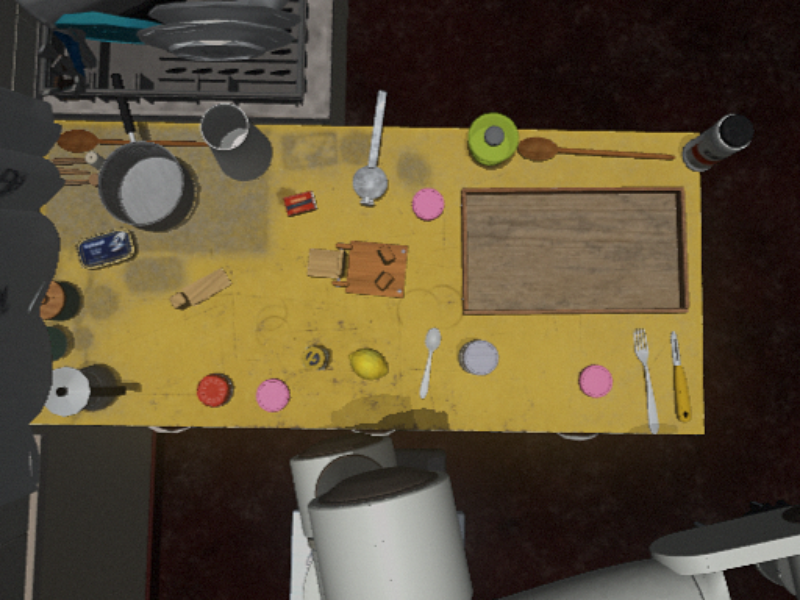

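View pics/s.png

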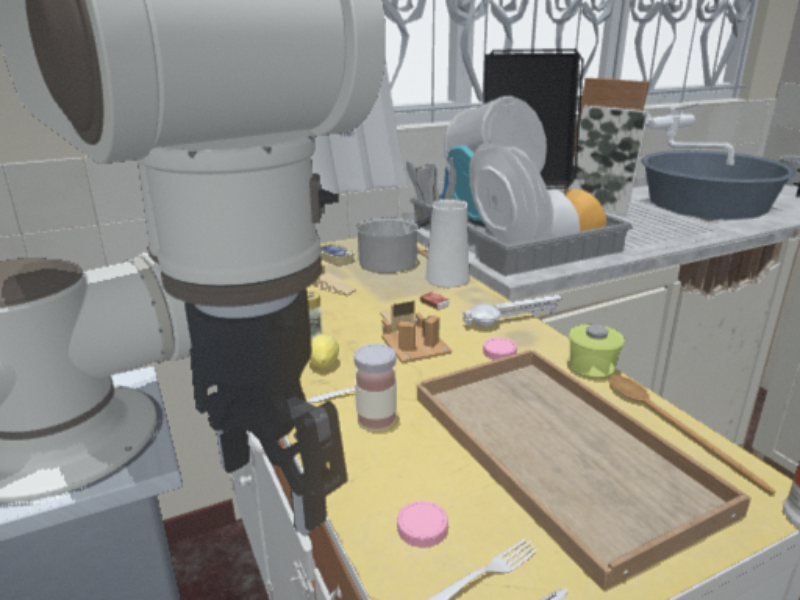

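```bash
python3 - <<'E'
from h import *
print("jar",pix2w("top",229,307,118),"spice",pix2w("top",228,201,96))
ctrl.reach([470,20,480],ori(-np.pi/2)); print(ctrl.get_qpos(),ctrl.get_clock())
im=save("wrist","w1"); c=cal("wrist"); M=R.from_rotvec(c[1]).as_matrix(); print(-M.T@c[2],c[0][0,0], M[2])
for rc in((0,0),(0,511),(383,511),(383,0)): print(rc,np.round(pix2w("wrist",*rc,0,c)[:2]))
for q,z in(("jar_clamp",8),("clamp_edge",20),("wedge",20),("jar",118),("jar_lid",118),("spice_jar",96),("lemon",28),("cut_teaspoon",5),("kitchen_timer",41),("match_box",16)):
    for o in ctrl.outline_of("wrist",q)[:3]:
        rows,cols=np.nonzero(o["pixels"]); print(q,round(o["score"],2),np.round(o["at"]),len(rows),np.round(pix2w("wrist",*o["at"],z,c)[:2]))
cv2.imwrite("pics/w1b.png",cv2.resize(im[:,:,::-1],(800,600)))
E
```

```text
jar [ 436.92050435 -172.17892499  118.        ] spice [434.75042229 116.93497382  96.        ]Traceback (most recent call last):
  File "<stdin>", line 3, in <module>
rig.MotionError: the arm cannot take that pose within its joint ranges
```

```bash
python3 - <<'E'
from h import *
for p in ([440,20,450],[470,20,400],[450,20,350]):
    if ctrl.solve_ik(p,ori(np.pi/2)) is not None: break
print(p);ctrl.reach(p,ori(np.pi/2)); print(ctrl.get_qpos(),ctrl.get_clock())
im=save("wrist","w1"); c=cal("wrist"); M=R.from_rotvec(c[1]).as_matrix(); print(-M.T@c[2],c[0][0,0], M[2])
for rc in((0,0),(0,511),(383,511),(383,0)): print(rc,np.round(pix2w("wrist",*rc,0,c)[:2]))
for q,z in(("jar_clamp",8),("clamp_edge",20),("wedge",20),("jar",118),("jar_lid",118),("spice_jar",96),("lemon",28),("cut_teaspoon",5),("kitchen_timer",41),("match_box",16)):
    for o in ctrl.outline_of("wrist",q)[:3]:
        rows,cols=np.nonzero(o["pixels"]); print(q,round(o["score"],2),np.round(o["at"]),len(rows),np.round(pix2w("wrist",*o["at"],z,c)[:2]))
cv2.imwrite("pics/w1b.png",cv2.resize(im[:,:,::-1],(800,600)))
E
```

```text
[440, 20, 450]
[-1.31011034e-01 -1.08325311e-01  1.26453645e+00 -1.16560808e-04
  1.98607011e+00 -1.29821630e-01] 3.6083
[441.48999773  84.88467749 591.97653235] 283.49528591307535 [ 6.84326204e-06 -2.61477909e-01 -9.65209461e-01]
(0, 0) [-31. 290.]
(0, 511) [902. 289.]
(383, 511) [1107. -598.]
(383, 0) [-244. -595.]
jar_clamp 0.58 [136. 342.] 3980 [610.  46.]
jar_clamp 0.54 [104. 346.] 1007 [614. 108.]
clamp_edge 0.9 [106. 347.] 1094 [612. 103.]
jar 0.82 [232. 260.] 578 [ 444. -116.]
jar_lid 0.97 [258. 258.] 870 [ 439. -169.]
jar_lid 0.81 [ 50. 219.] 959 [381. 182.]
jar_lid 0.69 [314. 241.] 144 [ 407. -288.]
spice_jar 0.83 [ 95. 257.] 610 [438. 119.]
lemon 0.72 [146. 251.] 794 [425.  28.]
cut_teaspoon 0.68 [197. 260.] 401 [444. -84.]
cut_teaspoon 0.64 [138. 342.] 3944 [611.  42.]
kitchen_timer 0.64 [  0. 215.] 154 [368. 275.]
match_box 0.85 [ 73. 409.] 722 [725. 164.]
```

View pics/w1b.png

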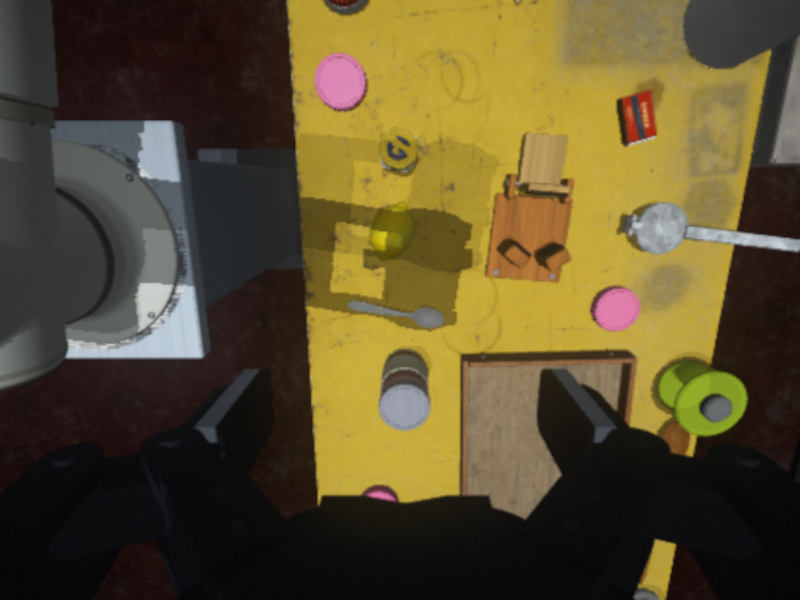

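```bash
python3 - <<'E'
from h import *
ctrl.reach([605,60,230],ori(np.pi/2)); print(ctrl.get_clock())
c=cal("wrist");im=save("wrist","w2"); import pickle; pickle.dump(c,open("c2.pkl","wb"))
for q in("clamp_edge","jar_clamp"):
    for o in ctrl.outline_of("wrist",q)[:2]:
        r,k=np.nonzero(o["pixels"]); print(q,o["score"],np.round(o["at"]),r.min(),r.max(),k.min(),k.max())
        rect=cv2.minAreaRect(np.stack([k,r],1).astype(np.float32)); b=cv2.boxPoints(rect); print(np.round(b).tolist())
a=im[60:330,150:400,::-1]; 
cv2.imwrite("pics/w2b.png",cv2.resize(a,None,fx=2.2,fy=2.2,interpolation=cv2.INTER_CUBIC))
E
```

```text
5.2333
clamp_edge 0.66 [132. 262.] 102 168 238 284
[[237.0, 167.0], [241.0, 102.0], [287.0, 105.0], [282.0, 170.0]]
jar_clamp 0.6 [179. 259.] 101 241 218 297
[[215.0, 237.0], [225.0, 99.0], [302.0, 105.0], [291.0, 242.0]]
```

View pics/w2b.png

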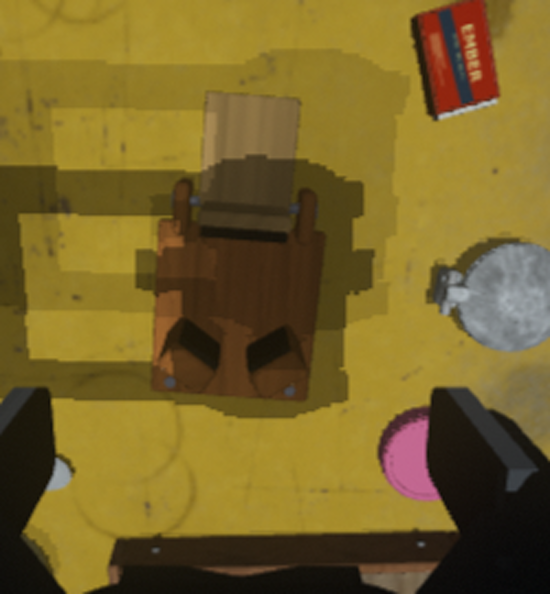

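```bash
python3 - <<'E'
from h import *; import pickle; c=pickle.load(open("c2.pkl","rb"))
f=lambda x,y,z: pix2w("wrist",y/2.2+60,x/2.2+150,z,c)[:2]
a,b=f(206,92,20),f(299,98,20); d,e=f(152,389,8),f(307,399,8); g,h=f(160,218,8),f(324,235,8)
v=lambda u:np.degrees(np.arctan2(u[1],u[0]))
print("tail",a,b,np.linalg.norm(a-b),"dir",v(b-a)); print("board",d,e,np.linalg.norm(d-e),v(e-d)); print(g,h,v(d-g),v(e-h),np.linalg.norm(g-d))
m,n=(a+b)/2,(d+e)/2; print(m,n,np.linalg.norm(n-m)); ax=(n-m)/np.linalg.norm(n-m); print("x axis",v(n-m),"seat",m+106*ax)
# pads in frame, pins
print("blocks screws",f(169,382,8),f(289,391,8)); print("cheeks", f(183,185,28),f(307,192,28))
E
```

```text
tail [588.76565653 141.52742467] [639.15924901 138.42756977] 50.4888429542887 dir -3.5199930750882595
board [551.37179262 -37.51563069] [649.93160327 -44.55537975] 98.81090193963853 -4.085479465939682
[560.0964885   71.36655741] [657.04992347  61.18769792] -94.58130456448023 -93.85117695828545 109.23118238272826
[613.96245277 139.97749722] [600.65169795 -41.03550522] 181.5017444770524
x axis -94.20566402924761 seat [606.18875332  34.2629306 ]
blocks screws [562.29503774 -32.74287446] [638.33455687 -39.01478035]
cheeks [575.83511361  92.49207136] [644.04315484  88.64826531]
```

```bash
cat >> h.py <<'E'
SEAT=np.array([606.2,34.3]); CX=np.array([np.cos(np.radians(-94.2)),np.sin(np.radians(-94.2))]); CY=np.array([-CX[1],CX[0]])
YB=np.radians(85.8)
def cl(x,y,z): return [*(SEAT+x*CX+y*CY),z]
E
python3 - <<'E'
from h import *
J=[438,-171]
ctrl.reach([*J,170],ori(YB-np.pi/2)); ctrl.move_l([*J,92],150); ctrl.clamp(25); print(ctrl.get_width(),ctrl.get_grasp_force())
ctrl.gripper_open(); ctrl.move_l([*J,125],150); ctrl.reach([*J,125],ori(YB)); ctrl.move_l([*J,92],150); ctrl.clamp(50); print(ctrl.get_width(),ctrl.get_wrist_force())
ctrl.move_l([*J,200],200); print(ctrl.get_wrist_force(),ctrl.get_width())
ctrl.move_l(cl(0,0,200),250); print(ctrl.get_clock(),ctrl.get_eef_pos())
ctrl.move_l(cl(0,0,125),100)
c=cal("wrist");im=save("wrist","w3"); cv2.imwrite("pics/w3b.png",cv2.resize(im[:,:,::-1],(800,600)))
E
```

```text
60.08209610537009 25.710753980292793
58.87187519410554 [1.03627063 0.6632714  6.66131403]
[-0.534793   -0.01527853 -4.90726118] 58.842812586153826
12.375 [605.6436325   33.52182991 199.81604803]
```

View pics/w3b.png

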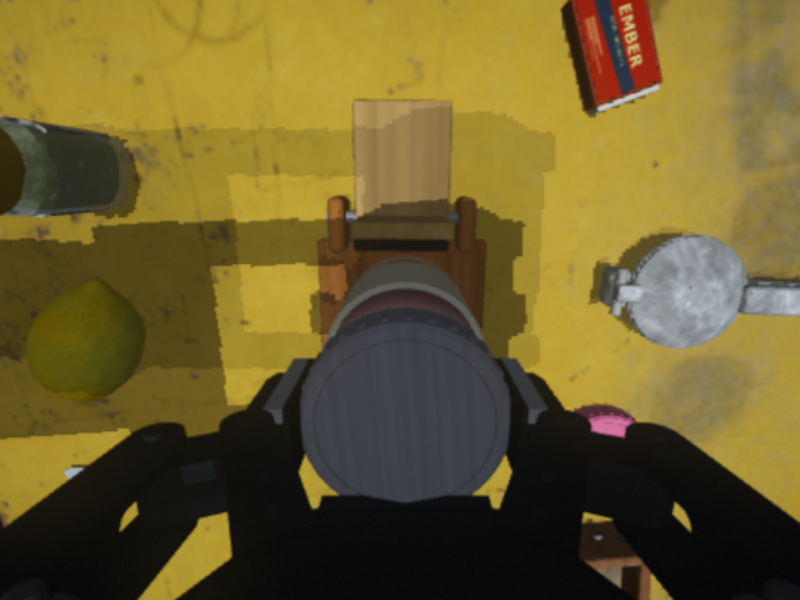

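```bash
python3 - <<'E'
from h import *
f0=np.array(ctrl.get_wrist_force())
for z in(112,106,103,101,100,99.3):
    ctrl.move_l(cl(0,0,z),60); f=np.array(ctrl.get_wrist_force())-f0; print(z,np.round(f,1),np.round(ctrl.get_eef_pos(),1))
    if f[2]>3: break
    if abs(f[:2]).max()>6: break
E
```

```text
112 [-0.8 -1.  -0.2] [605.9  34.3 111.4]
106 [-0.3 -0.4  0.5] [606.   34.3 105.6]
103 [-0.4 -0.2  0.6] [606.1  34.3 102.8]
101 [-1.2 -0.8  1. ] [606.1  34.3 100.9]
100 [-0.6 -1.4  0.2] [606.2  34.3 100. ]
99.3 [-1.  -0.9 -0.1] [606.2  34.3  99.3]
```

```bash
python3 - <<'E'
from h import *
f0=np.array(ctrl.get_wrist_force())
for z in(98.5,97.7,97,96.3,95.5):
    ctrl.move_l(cl(0,0,z),40); ctrl.dwell(.1); f=np.array(ctrl.get_wrist_force())-f0; print(z,np.round(f,1),np.round(ctrl.get_eef_pos(),1))
    if f[2]>3: break
if f[2]>3:
  ctrl.gripper_open(); print(ctrl.get_wrist_force()); ctrl.move_l(cl(0,0,190),200)
  # view of wedge
  p=[520,330,250]
  ctrl.reach(p,ori(np.pi/2)); c=cal("wrist");im=save("wrist","w4"); import pickle; pickle.dump(c,open("c4.pkl","wb"))
  for q in("wedge","jar","jar_lid"):
    for o in ctrl.outline_of("wrist",q)[:2]:
        r,k=np.nonzero(o["pixels"]); print(q,o["score"],np.round(o["at"]),len(r),pix2w("wrist",*o["at"],15,c))
  cv2.imwrite("pics/w4b.png",cv2.resize(im[:,:,::-1],(800,600)))
  print(ctrl.get_clock())
E
```

```text
98.5 [ 0.1 -0.  -0.1] [606.2  34.3  98.5]
97.7 [0.6 1.1 0.5] [606.2  34.3  97.7]
97 [ 0.6 -0.5  0.2] [606.2  34.3  97. ]
96.3 [-0.5  0.7  0.4] [606.2  34.3  96.3]
95.5 [ 0.  -0.5  0.3] [606.2  34.3  95.5]
```

```bash
python3 - <<'E'
from h import *
print(ctrl.get_wrist_force(),ctrl.get_torque(),ctrl.get_width(),ctrl.get_grasp_force(),ctrl.get_eef_pos())
im=save("scene","s5"); cv2.imwrite("pics/s5b.png",cv2.resize(im[120:270,180:330,::-1],(600,600),interpolation=cv2.INTER_CUBIC))
E
```

```text
[-0.29258782 -0.70005331 -4.60123112] [ 0.04531441  0.01463148 -0.00756656] 58.70530890284867 63.33443999290466 [606.21275999  34.29054687  95.49262484]
```

View pics/s5b.png

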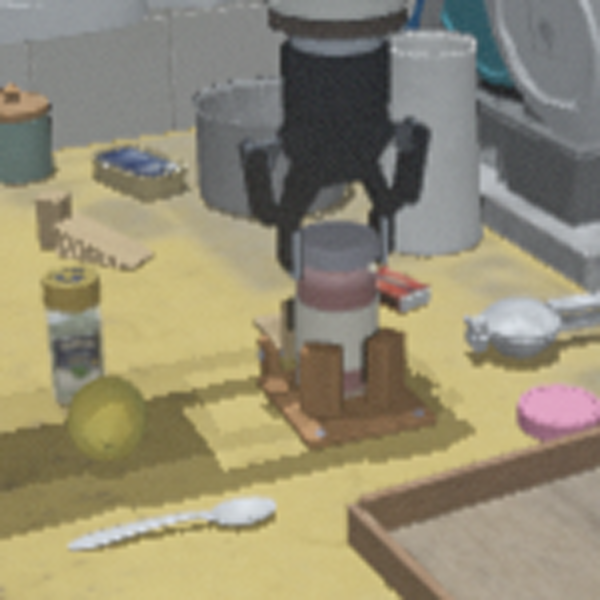

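```bash
python3 - <<'E'
from h import *
f0=np.array(ctrl.get_wrist_force()); f=f0*0
for z in np.arange(94.7,84,-.8):
    ctrl.move_l(cl(0,0,z),40); ctrl.dwell(.1); f=np.array(ctrl.get_wrist_force())-f0
    if f[2]>2.5 or abs(f[:2]).max()>5: break
print(z,np.round(f,1),np.round(ctrl.get_eef_pos(),1))
E
```

```text
93.9 [-2.  -2.3 10.7] [606.4  34.2  94.4]
```

```bash
python3 - <<'E'
from h import *
ctrl.gripper_open(); print(ctrl.get_wrist_force()); ctrl.move_l(cl(0,0,200),200)
ctrl.reach([520,330,250],ori(np.pi/2)); c=cal("wrist");im=save("wrist","w4"); import pickle; pickle.dump(c,open("c4.pkl","wb"))
for q in("wedge",):
    for o in ctrl.outline_of("wrist",q)[:2]:
        r,k=np.nonzero(o["pixels"]); print(q,o["score"],np.round(o["at"]),len(r),pix2w("wrist",*o["at"],15,c))
s=save("scene","s6")
a=np.hstack([cv2.resize(im[:,:,::-1],(512,384))[60:330,100:500],cv2.resize(s[130:250,200:320,::-1],(270,270))])
cv2.imwrite("pics/w4b.png",cv2.resize(a,None,fx=1.19,fy=1.19,interpolation=cv2.INTER_CUBIC))
print(ctrl.get_clock())
E
```

```text
[-0.33950171  0.70260573 -0.2908891 ]
wedge 0.75 [137. 266.] 2082 [530.96471522 367.28982611  15.        ]
19.85
```

View pics/w4b.png

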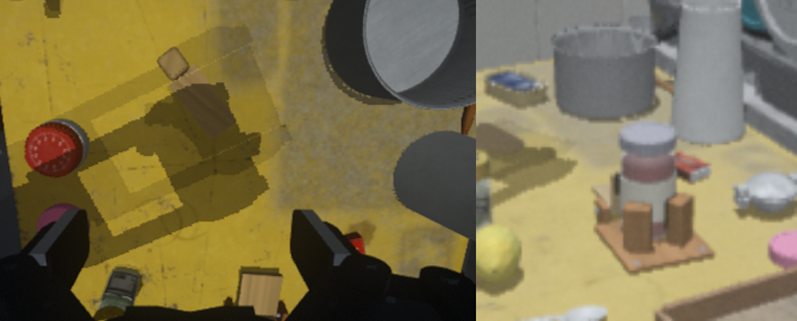

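```bash
cat >> h.py <<'E'
from scipy.optimize import minimize
def box(x0,x1,y,z0,z1a,z1b): return [[x,s*y,z] for x,zt in((x0,z1a),(x1,z1b)) for s in(-1,1) for z in(z0,zt)]
PARTS=[box(-53,-27,12,0,52,52),box(-27,53,18,0,30,6)]
def fitwedge(mask,c,x0):
    def cost(p):
        m=np.zeros(mask.shape,np.uint8); ca,sa=np.cos(p[2]),np.sin(p[2])
        for P in PARTS:
            P=np.array(P); W=np.c_[p[0]+ca*P[:,0]-sa*P[:,1],p[1]+sa*P[:,0]+ca*P[:,1],P[:,2]]
            h=cv2.convexHull((w2pix(None,W,c)[:,::-1]*16).astype(np.int32)); cv2.fillConvexPoly(m,h,1,shift=4)
        return 1-(mask&(m>0)).sum()/(mask|(m>0)).sum()
    best=None
    for dy in(-.3,0,.3):
        r=minimize(cost,[x0[0],x0[1],x0[2]+dy],method="Nelder-Mead",options=dict(initial_simplex=np.array([x0,x0,x0,x0])+[[0,0,dy],[8,0,dy],[0,8,dy],[0,0,dy+.15]]))
        if best is None or r.fun<best.fun: best=r
    return best
E
python3 - <<'E'
from h import *; import pickle; c=pickle.load(open("c4.pkl","rb"))
print("heel",pix2w(None,112.9,245.4,52,c))
o=ctrl.outline_of("wrist","wedge")[0]
r=fitwedge(o["pixels"],c,[531,367,-0.9]); p=r.x; print(r.fun,p,"heel",p[:2]-40*np.array([np.cos(p[2]),np.sin(p[2])]))
E
```

```text
heel [506.26480856 397.80202552  52.        ]
0.05799728137743543 [529.5937978  365.97790459  -0.93347217] heel [505.79191696 398.1255401 ]
```

```bash
python3 - <<'E'
from h import *
p=np.array([529.6,366.0]); yw=-0.9335; g=p-42*np.array([np.cos(yw),np.sin(yw)])
ctrl.reach([*g,120],ori(yw+np.pi)); ctrl.move_l([*g,8],120); ctrl.clamp(80); print(ctrl.get_width())
ctrl.move_l([*g,50],100); ctrl.move_l(cl(-225,0,50),200,ori(YB)); print(ctrl.get_width(),ctrl.get_clock())
c=cal("wrist");im=save("wrist","w7");o=ctrl.outline_of("wrist","wedge"); s=save("scene","s7")
print([(x["score"],x["at"],x["pixels"].sum()) for x in o])
cv2.imwrite("pics/w7b.png",cv2.resize(im[:,:,::-1],(700,525)))
E
```

```text
23.03654823973878
23.38459346362091 23.85
[(0.86, [273.0, 259.5], np.int64(5556))]
```

View pics/w7b.png

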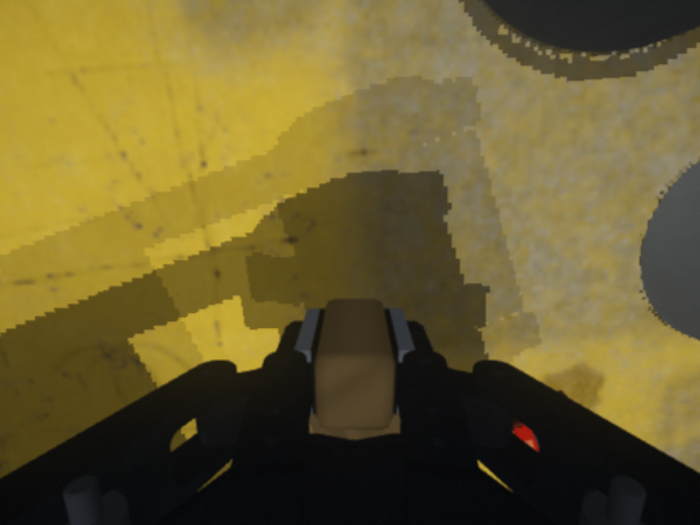

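```bash
python3 - <<'E'
from h import *
ctrl.move_l(cl(-225,0,14),80); ctrl.dwell(.2); f0=np.array(ctrl.get_wrist_force())
for z in np.arange(12,2,-.7):
    ctrl.move_l(cl(-225,0,z),40); ctrl.dwell(.1); f=np.array(ctrl.get_wrist_force())-f0
    if f[2]>2: break
print("contact",z,f)
z+=.5; ctrl.move_l(cl(-225,0,z),40); ctrl.dwell(.1); f0=np.array(ctrl.get_wrist_force()); print(f0)
x=-205; ctrl.move_l(cl(x,0,z),60)
log=[]
for x in list(np.arange(-200,-160,5))+list(np.arange(-160,-136,1.)):
    ctrl.move_l(cl(x,0,z),50); f=np.array(ctrl.get_wrist_force())-f0; fx=-(f[:2]@CX); fy=f[:2]@CY
    log.append((round(float(x)),round(fx,1),round(fy,1),round(f[2],1)))
    if fx>20 or abs(fy)>12 or abs(f[2])>30: break
print(log,ctrl.get_eef_pos(),z,ctrl.get_clock())
E
```

```text
contact 7.800000000000004 [-2.65770476 -1.66746895  6.42493935]
[-0.26489003 -0.67727041  0.33853521]
[(-200, np.float64(-1.1), np.float64(0.1), np.float64(0.6)), (-195, np.float64(-1.5), np.float64(0.5), np.float64(2.5)), (-190, np.float64(-1.7), np.float64(0.5), np.float64(2.5)), (-185, np.float64(-1.4), np.float64(-0.3), np.float64(4.0)), (-180, np.float64(-1.5), np.float64(0.9), np.float64(3.0)), (-175, np.float64(-3.2), np.float64(0.2), np.float64(2.8)), (-170, np.float64(-1.8), np.float64(-0.3), np.float64(3.3)), (-165, np.float64(-1.9), np.float64(-1.1), np.float64(3.5)), (-160, np.float64(-0.5), np.float64(-0.3), np.float64(4.1)), (-159, np.float64(1.6), np.float64(0.8), np.float64(2.7)), (-158, np.float64(5.3), np.float64(0.9), np.float64(2.6)), (-157, np.float64(5.4), np.float64(0.3), np.float64(3.0)), (-156, np.float64(7.4), np.float64(0.1), np.float64(3.3)), (-155, np.float64(8.1), np.float64(0.1), np.float64(2.4)), (-154, np.float64(10.1), np.float64(0.5), np.float64(2.3)), (-153, np.float64(11.6), np.float64(0.0), np.float64(1.7)), (-152, np.float64(13.3), np.float64(1.2), np.float64(1.6)), (-151, np.float64(15.0), np.float64(0.8), np.float64(0.8)), (-150, np.float64(16.2), np.float64(0.4), np.float64(1.6)), (-149, np.float64(16.3), np.float64(1.4), np.float64(1.5)), (-148, np.float64(17.3), np.float64(2.3), np.float64(1.3)), (-147, np.float64(19.7), np.float64(0.2), np.float64(0.8)), (-146, np.float64(21.8), np.float64(1.1), np.float64(0.5))] [616.90205665 181.87491322   8.37416657] 8.300000000000004 33.8333
```

```bash
python3 - <<'E'
from h import *
ctrl.gripper_open(); ctrl.dwell(.5); ctrl.move_l(cl(-146,0,130),150); ctrl.move_l(cl(-60,0,210),200)
c=cal("wrist");im=save("wrist","w8"); o=ctrl.outline_of("wrist","wedge"); l=ctrl.outline_of("wrist","jar_lid")
print([(x["score"],x["at"],x["pixels"].sum()) for x in o],[(x["score"],x["at"],pix2w(None,*x["at"],126,c)) for x in l], cl(4,0,0))
if o: r=fitwedge(o[0]["pixels"],c,[*cl(-103,0,0)[:2],np.radians(-94.2)]); print(r.fun,r.x,cl(-104,0,0))
cv2.imwrite("pics/w8b.png",cv2.resize(im[:,:,::-1],(700,525))); print(ctrl.get_clock())
E
```

```text
[(0.87, [112.3, 263.1], np.int64(1444))] [(0.89, [94.9, 35.3], array([449.53842547, 187.44686214, 126.        ])), (0.73, [294.3, 340.9], array([679.41825718,  -2.20983236, 126.        ])), (0.62, [261.8, 257.9], array([606.38718806,  36.11243399, 126.        ]))] [np.float64(605.9070472114895), np.float64(30.310742091102163), 0]
0.4977344022307424 [615.51838662 139.75344076  -1.60958029] [np.float64(613.8167725012737), np.float64(138.02070563134365), 0]
36.8
```

View pics/w8b.png

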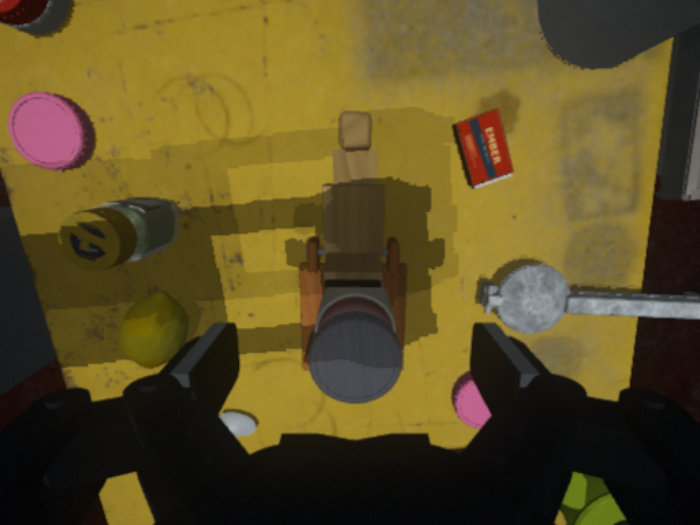

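```bash
python3 - <<'E'
from h import *
P=cl(3,0,104); q1=np.arctan2(P[1],P[0])
ctrl.reach([*P[:2],150],ori(q1+np.pi/2-1.35)); print(ctrl.get_qpos()); ctrl.move_l(P,100); ctrl.dwell(.2)
q=np.array(ctrl.get_qpos()); f0=np.array(ctrl.get_wrist_force());t0=np.array(ctrl.get_torque())
ctrl.clamp(60); print(ctrl.get_width(),np.array(ctrl.get_wrist_force())-f0)
qs=q[5]; log=[]
for a in list(np.arange(.25,2.3,.25))+list(np.arange(2.3,2.72,.04)):
    q[5]=qs-a; ctrl.goto_joints(q); f=np.array(ctrl.get_wrist_force())-f0; t=np.array(ctrl.get_torque())-t0
    log.append((round(float(a),2),np.round(f,1).tolist(),round(t[2],2)))
    if abs(t[2])>1.0 or np.linalg.norm(f)>30: break
for l in log: print(*l)
print(ctrl.get_width(),ctrl.get_clock())
E
```

```text
[-7.46919908e-02  2.54952605e-01  1.47804225e+00  1.21447515e-04
  1.40864729e+00  1.22150723e+00]
58.64632669458843 [-3.96806348  2.2907311  10.28087439]
0.25 [-0.6, 1.2, 5.6] 0.1
0.5 [1.2, 1.2, 6.6] 0.19
0.75 [0.8, 1.7, 6.6] 0.16
1.0 [-0.3, 2.1, 7.4] 0.16
1.25 [0.3, -0.4, 6.0] 0.13
1.5 [0.5, -0.1, 5.8] 0.17
1.75 [0.4, 1.0, 5.5] 0.16
2.0 [0.2, 0.9, 5.8] 0.1
2.25 [-0.2, -0.1, 7.5] 0.09
2.3 [0.1, -0.0, 7.5] 0.04
2.34 [-0.0, 0.3, 7.7] -0.03
2.38 [-0.5, -0.1, 7.6] 0.02
2.42 [0.2, 0.0, 9.1] 0.07
2.46 [-1.1, -0.7, 7.3] 0.02
2.5 [-1.6, 0.9, 7.8] 0.01
2.54 [0.2, -0.2, 7.9] 0.05
2.58 [-0.1, 1.2, 7.8] 0.04
2.62 [-0.1, 1.0, 7.4] 0.01
2.66 [-1.1, -0.6, 7.7] 0.01
2.7 [-0.4, 1.1, 8.1] -0.03
58.5546261705407 45.0583
```

```bash
python3 - <<'E'
from h import *
P=cl(3,0,104); log=[]
for z in(106,108,111,116,125,150): 
    ctrl.move_l([*P[:2],z],40); log.append((z,np.round(ctrl.get_wrist_force(),1).tolist(),round(ctrl.get_width(),1)))
print(log); ctrl.dwell(.3)
ctrl.move_l([*P[:2],200],100)
s=save("scene","s9"); im=save("wrist","w9"); print(ctrl.get_qpos(),ctrl.get_clock())
a=np.hstack([cv2.resize(im[:,:,::-1],(480,360)),cv2.resize(s[100:250,200:320,::-1],(288,360))])
cv2.imwrite("pics/w9b.png",a)
E
```

```text
[(106, [0.5, 0.8, 7.6], 58.6), (108, [0.2, 1.8, 3.7], 58.3), (111, [-0.6, 0.7, -0.7], 58.4), (116, [-0.9, -0.9, -1.1], 58.6), (125, [-0.0, -0.2, 0.1], 58.4), (150, [0.3, -0.1, 0.8], 58.4)]
[-7.53394192e-02  2.28296896e-01  1.41035026e+00  2.99262002e-05
  1.50319532e+00 -1.47705970e+00] 48.2833
```

View pics/w9b.png

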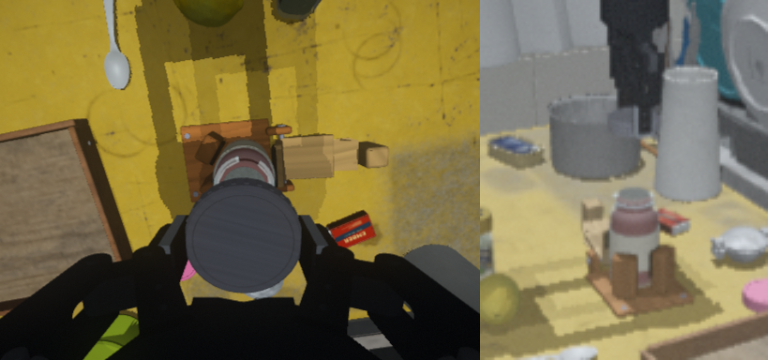

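```bash
python3 - <<'E'
from h import *
L=[500,225]
ctrl.reach([*L,200],ori(np.pi/2)); ctrl.move_l([*L,14],180); ctrl.dwell(.2); f0=np.array(ctrl.get_wrist_force())
for z in np.arange(10,-5,-1):
    ctrl.move_l([*L,z],40); ctrl.dwell(.05); f=np.array(ctrl.get_wrist_force())-f0
    if f[2]>3: break
print(z,f); ctrl.gripper_open(); print(np.array(ctrl.get_wrist_force())-f0); ctrl.move_l([*L,150],180)
# pull the wedge
g=cl(-146,0,120); ctrl.reach(g,ori(YB))
c=cal("wrist");im=save("wrist","w10"); o=ctrl.outline_of("wrist","wedge"); l=ctrl.outline_of("wrist","jar_lid")
print([(x["score"],x["at"],pix2w(None,*x["at"],52,c)) for x in o],[(x["score"],x["at"],pix2w(None,*x["at"],16,c)) for x in l],cl(-144,0,0),ctrl.get_clock())
cv2.imwrite("pics/w10b.png",cv2.resize(im[:,:,::-1],(600,450)))
E
```

```text
-4 [1.18565929 0.99076855 0.64103775]
[0.43666715 1.08978258 0.97258366]
[(0.63, [207.9, 259.7], array([618.25533343, 176.2069604 ,  52.        ]))] [(0.95, [186.3, 9.1], array([396.46181521, 200.93758174,  16.        ])), (0.59, [148.3, 122.5], array([503.90829732, 226.68394528,  16.        ]))] [np.float64(616.7463003863791), np.float64(177.91328472032194), 0] 57.9083
```

View pics/w10b.png

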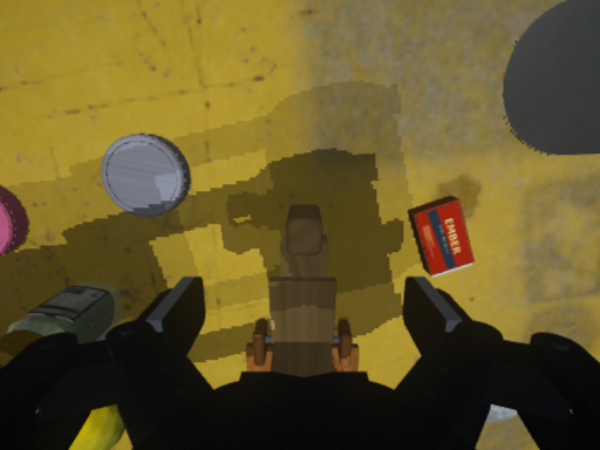

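```bash
python3 - <<'E'
from h import *
ctrl.move_l(cl(-146,0,8.3),120); ctrl.clamp(100); print(ctrl.get_width()); f0=np.array(ctrl.get_wrist_force())
log=[]
for x in(-150,-156,-165,-180,-245):
    ctrl.move_l(cl(x,0,8.3),80); log.append((x,np.round(np.array(ctrl.get_wrist_force())-f0,1).tolist()))
print(log)
ctrl.gripper_open(); ctrl.move_l(cl(-245,0,120),150)
# jar
P=cl(2,0,200); ctrl.reach(cl(-60,0,210),ori(YB)); 
c=cal("wrist");im=save("wrist","w11"); o=ctrl.outline_of("wrist","wedge"); print([(x["score"],x["at"],pix2w(None,*x["at"],15,c)) for x in o],cl(-203,0,0))
cv2.imwrite("pics/w11b.png",cv2.resize(im[:,:,::-1],(600,450))); print(ctrl.get_clock())
t=ctrl.snapshot("top")
for q,z in(("kitchen_tray",0),("cut_teaspoon",5),("lemon",30),("spice_jar",90)):
    for o in ctrl.outline_of("top",q)[:1]: 
        r,k=np.nonzero(o["pixels"]); print(q,o["score"],pix2w("top",*o["at"],z)); 
        if q=="kitchen_tray": print([np.round(pix2w("top",a,b,32)[:2]) for a,b in((r.min(),k.min()),(r.max(),k.max()))])
E
```

```text
22.811561665531087
[(-150, [1.2, -5.2, -0.2]), (-156, [3.3, -0.5, 0.5]), (-165, [3.6, 4.0, -0.3]), (-180, [3.2, 4.6, 0.3]), (-245, [2.5, 0.8, 0.7])]
[(0.83, [46.0, 262.4], array([625.53794375, 232.6997062 ,  15.        ]))] [np.float64(621.0673540169092), np.float64(236.75483887656497), 0]
64.1167
kitchen_tray 0.85 [ 654.63595629 -359.08892021    0.        ]
[array([ 755., -144.]), array([ 524., -569.])]
cut_teaspoon 0.62 [452.29204885 -77.68171858   5.        ]
lemon 0.72 [426.51867731  10.35782203  30.        ]
```

View pics/w11b.png

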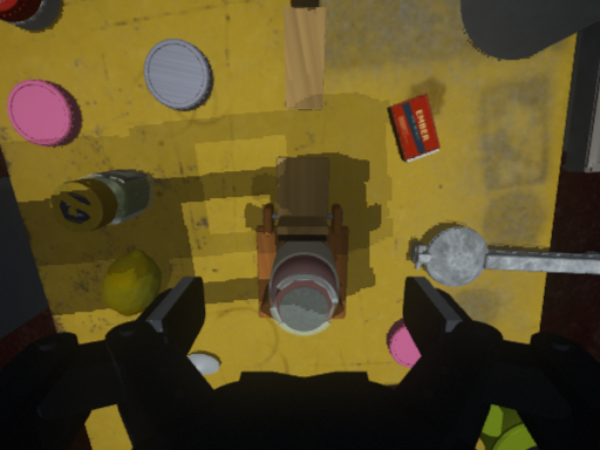

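```bash
cat >> h.py <<'E'
def lower(xy,z0,z1,step=1.,thr=2.5):
    ctrl.move_l([*xy,z0],150); ctrl.dwell(.25); f0=np.array(ctrl.get_wrist_force())
    for z in np.arange(z0-step,z1,-step):
        ctrl.move_l([*xy,z],40); ctrl.dwell(.05); f=np.array(ctrl.get_wrist_force())-f0
        if f[2]>thr: break
    print("lower",round(float(z),1),np.round(f,1),ctrl.get_width()); return z
E
python3 - <<'E'
from h import *
ctrl.move_l(cl(3,0,200),200); ctrl.move_l(cl(3,0,58),150); ctrl.clamp(50); print(ctrl.get_width())
ctrl.move_l(cl(3,0,180),150); print(ctrl.get_wrist_force(),ctrl.get_width())
T=[615,-235]; ctrl.move_l([*T,180],250); lower(T,62,46); ctrl.gripper_open(); ctrl.move_l([*T,170],200)
ctrl.reach([436,75,260],ori(np.pi/2)); print(ctrl.get_clock())
c=cal("wrist");im=save("wrist","w12"); import pickle; pickle.dump(c,open("c12.pkl","wb"))
for q,z in(("spice_jar",86),("lemon",28),("cut_teaspoon",5)):
    for o in ctrl.outline_of("wrist",q)[:2]:
        r,k=np.nonzero(o["pixels"]); W=np.array([pix2w(None,a,b,z,c)[:2] for a,b in zip(r,k)]); m=W.mean(0); u,s,v=np.linalg.svd(W-m,full_matrices=False); print(q,o["score"],m,v[0],4*s/np.sqrt(len(W)))
s=save("scene","s12")
a=np.hstack([cv2.resize(im[:,:,::-1],(480,360)),cv2.resize(s[140:290,200:330,::-1],(312,360))]); cv2.imwrite("pics/w12b.png",a)
E
```

```text
60.73833947608844
[ 8.01912608e-02  1.32980964e-03 -4.31275467e+00] 60.91324271906653
lower 57.0 [ 0.1 -0.4  3. ] 60.654837298656815
73.625
spice_jar 0.64 [433.59956963 120.50732944] [-0.2930375  -0.95610095] [44.82278447 42.14651057]
lemon 0.9 [424.34042161  24.5986324 ] [-0.35339611 -0.93547378] [73.87336359 55.76962112]
lemon 0.62 [440.0193343  -77.89711274] [ 0.98311642 -0.18298115] [152.38721869  22.05341271]
cut_teaspoon 0.86 [436.96266463 -90.64693603] [ 0.98415522 -0.17730907] [167.38264396  22.94963576]
```

View pics/w12b.png

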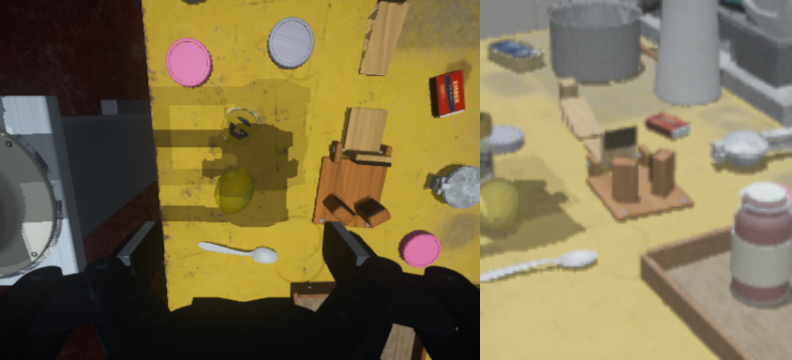

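```bash
python3 - <<'E'
from h import *
S=[435,119.5]
ctrl.reach([*S,150],ori(np.pi/2)); ctrl.move_l([*S,42],130); ctrl.clamp(35); print(ctrl.get_width()); ctrl.move_l([*S,170],200)
T=[600,-305]; ctrl.move_l([*T,170],250); lower(T,56,36); ctrl.gripper_open(); ctrl.move_l([*T,170],200)
yl=np.radians(69.3); L=[424.5,25]
ctrl.reach([*L,130],ori(yl)); ctrl.move_l([*L,10],130); ctrl.clamp(30); print(ctrl.get_width()); ctrl.move_l([*L,150],200); print(ctrl.get_wrist_force(),ctrl.get_width())
T=[600,-378]; ctrl.move_l([*T,190],250,ori(np.pi/2)); lower(T,25,8,thr=1.5); ctrl.gripper_open(); ctrl.move_l([*T,170],200)
ctrl.reach([450,-60,230],ori(np.pi/2)); print(ctrl.get_clock())
c=cal("wrist");im=save("wrist","w13"); import pickle; pickle.dump(c,open("c13.pkl","wb"))
for q,z in(("cut_teaspoon",4),):
    for o in ctrl.outline_of("wrist",q)[:2]:
        r,k=np.nonzero(o["pixels"]); W=np.array([pix2w(None,a,b,z,c)[:2] for a,b in zip(r,k)]); m=W.mean(0); u,s,v=np.linalg.svd(W-m,full_matrices=False); pr=(W-m)@v[0]; print(q,o["score"],m,v[0],pr.min(),pr.max())
        for d in np.arange(-70,75,10):
            w=W[(pr>d-3)&(pr<d+3)]
            if len(w): e=(w-m)@v[1]; print(d,w.mean(0).round(1),round(np.ptp(e),1))
s=save("scene","s13")
a=np.hstack([cv2.resize(im[:,:,::-1],(480,360)),cv2.resize(s[160:310,220:350,::-1],(312,360))]); cv2.imwrite("pics/w13b.png",a)
E
```

```text
43.55643056951505
lower 48.0 [-2.   0.   5.9] 43.398775170651135
52.73494754753511
[ 0.00287575  0.72412251 -1.7961403 ] 53.07477353745715
lower 16.0 [-3.2  1.9 10.6] 52.67586800332396
95.9917
```

View pics/w13b.png

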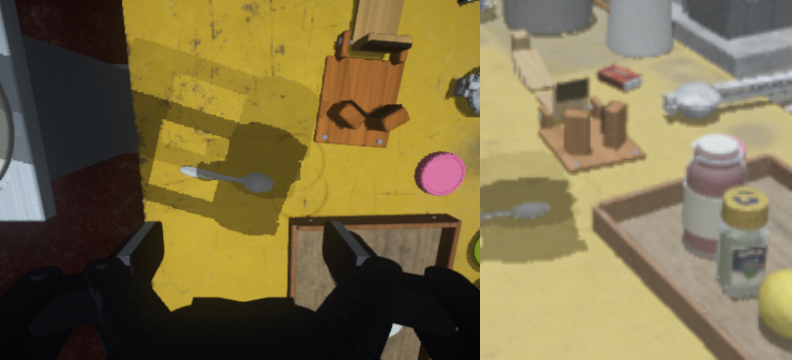

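```bash
python3 - <<'E'
from h import *; import pickle; c=pickle.load(open("c13.pkl","rb"))
s=512/480; f=lambda x,y:pix2w(None,y*s,x*s,3,c)[:2]
a,b,m=f(181,170),f(273,184),f(220,177.5); print(a,b,np.linalg.norm(a-b),m,np.degrees(np.arctan2(*(b-a)[::-1])))
im=ctrl.snapshot("wrist"); o=ctrl.outline_of("wrist","cut_teaspoon"); print([(x["score"],x["at"]) for x in o])
t=cv2.imread("pics/w13.png")[160:230,170:310]; cv2.imwrite("pics/w13c.png",cv2.resize(t,None,fx=5,fy=5,interpolation=cv2.INTER_CUBIC))
E
```

```text
[363.99654376 -79.29088516] [ 495.54193258 -100.10379793] 133.18170541651241 [419.24231739 -90.35453736] -8.990724186828878
[(0.71, [189.1, 260.4])]
```

View pics/w13c.png

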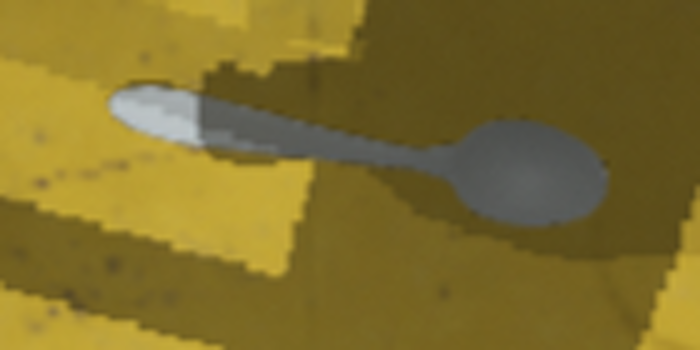

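```bash
python3 - <<'E'
from h import *; import pickle; c=pickle.load(open("c13.pkl","rb"))
G=pix2w(None,160+147/5,170+345/5,4,c)[:2]; print(G); y=-0.165
ctrl.reach([*G,80],ori(y)); ctrl.move_l([*G,1],100); ctrl.clamp(40); print(ctrl.get_width(),ctrl.get_wrist_force(),ctrl.get_grasp_force())
ctrl.move_l([*G,150],150); print(ctrl.get_width(),ctrl.get_wrist_force(),ctrl.get_grasp_force())
im=save("wrist","w14"); s=save("scene","s14"); print(ctrl.get_clock())
a=np.hstack([cv2.resize(im[:,:,::-1],(480,360)),cv2.resize(s[160:310,180:310,::-1],(312,360))]); cv2.imwrite("pics/w14b.png",a)
E
```

```text
[425.13867559 -90.19337588]
19.936117399029307 [-1.7231832   0.25778695  7.86858224] 38.79576209365041
19.81653112600491 [-0.68859231 -0.52581552 -0.80313092] 38.96531313283958
100.5833
```

View pics/w14b.png

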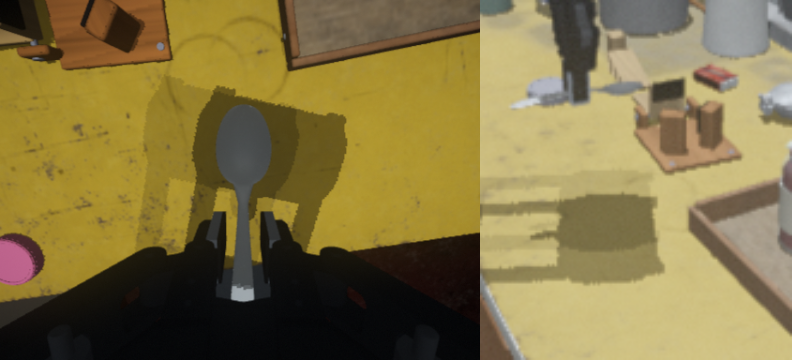

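```bash
python3 - <<'E'
from h import *
im=ctrl.snapshot("top"); o=ctrl.outline_of("top","lemon"); print([(x["score"],pix2w("top",*x["at"],34)) for x in o])
ls=[pix2w("top",*x["at"],34) for x in o if x["score"]>.4]; assert not any(p[1]<-400 and p[0]>500 for p in ls)
T=[620,-490]; ctrl.move_l([*T,180],250,ori(0)); lower(T,30,4,thr=2); ctrl.gripper_open(); ctrl.move_l([*T,150],150)
ctrl.reach([441,20,300],ori(np.pi/2)); t=save("top","t15"); s=save("scene","s15"); w=save("wrist","w15"); print(ctrl.get_clock())
a=np.hstack([cv2.resize(t[80:290,100:460,::-1],(600,350)),np.zeros((350,200,3),np.uint8)]); b=np.hstack([cv2.resize(s[110:384,150:480,::-1],(300,250)),cv2.resize(w[:,:,::-1],(333,250)),np.zeros((250,167,3),np.uint8)]); cv2.imwrite("pics/end.png",np.vstack([a,b]))
E
```

```text
[(0.66, array([ 607.91310803, -379.40516229,   34.        ]))]
lower 7.0 [-1.1  1.5  6. ] 19.65550215778623
114.8333
```

View pics/end.png

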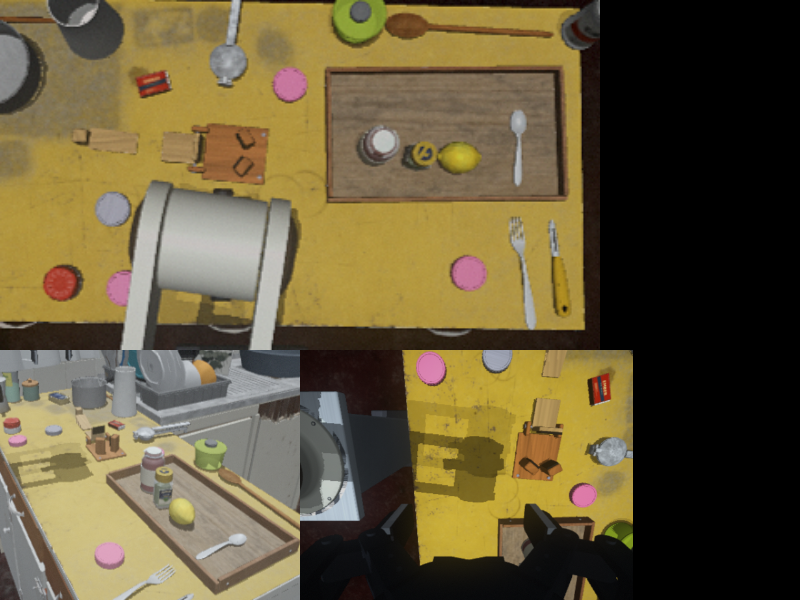

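```bash
python3 -c "
from rig import ctrl
print(ctrl.job_done())"
```

```text
the job is handed in; nothing more can be done
None
```

The job is handed in at about 115 s of the 210 s allowed: the open jar, spice jar, lemon and teaspoon are on the tray, the lid lies flat on the worktop, and the wedge is out and clear of the jaw in the last pictures; no salt shaker was out, and no judging result was returned.

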